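# Offer up a drive gear over its bearing stack

## Robot

A 6-joint arm with a two-finger parallel gripper is mounted at the origin on a cart in front of the work surface, level with it; the furniture and walls round the work are solid. World frame = base frame: x ahead of the robot, y to its left, z up, the work surface at z = 0. Lengths are in m, angles in degrees, forces in N, time in s.
With the tool pointing down it reaches from about 0.25 to 0.725 m from the base axis. Payload 9.7 kg.
Tool frame: the origin (TCP) lies midway between the tips of the shut fingers; the grasp point (between the pads) lies 19 mm behind it; z points along the fingers, y is the line along which they close (so a half turn about z gives the same grasp; the last joint's range is limited). The gripper opens to 85 mm and grips with 20 to 120 N. Pads are 22 mm wide; open, the fingers measure 114 mm over their backs; the gripper's body (76 mm by 85 mm) begins 54 mm behind the grasp point. The pads swing forward as they close: fully open they stand 13 mm farther back than shut.
Start: joints at [-65.088, 4.979, 10.078, 95.1, 0, 90], TCP at [0.232, -0.499, 0.231] pointing down, gripper open.
Joint ranges: [-179.16, 179.16], [-48.56, 103.87], [-65.8, 70.77], [-126.05, 130.52], [-82.76, 87.17], [-180, 180]. Speed limits (degrees/s): [127.2, 127.2, 147.25, 180, 180, 180].

## Interface

Orientations are given as [roll, pitch, yaw] about the fixed x, y, z axes, in that order (R = Rz(yaw) Ry(pitch) Rx(roll)).
In Python, from workcell import bot gives the robot as it stands. The module is installed in compiled form; this text tells all that it offers.
- The arm moves only by the tool send_rows, never from a script. Its argument "moves" is one flat list of numbers, 7 for each row, row after row: the shift along the world's x, y, z normalised to -1 to 1, where 1 is 0.025 m, then the turn, a rotation vector about the world's x, y, z normalised to -1 to 1, where 1 is 0.15 rad, then the closure, from -1 (fully open) to 1 (shut), so that 0 is half open. A call has 1 to 8 rows; each row shifts and turns the commanded pose from where the row before left it; what a row does not reach is not made up. A row lasts 1/8 s, in which the tool goes at most 62.5 mm and 10.7 degrees, less where a joint would pass 70% of its speed; a pose out of reach is approached as far as the arm can. A call with a number of a shift or a turn outside -1 to 1 is refused whole. A call with a gripper value outside its range is refused whole. The fingers move at their own pace and stop on an object; "squeeze" is the grip in N (left out, the last holds). Time passes only in rows, so rows that do not move let the fingers close. It gives the time, the measured TCP pose, the force, the opening and the grip force at its end, in the units of the state.
- bot.get_obs(): the state, without advancing time (a new reading comes with each control period).
- bot.camera(name): name is "side" or "top" or "wrist"; returns a dict with "color" (420x560x3 uint8, red, green, blue), "camera_matrix" (3x3 intrinsics, pixels), "R" (3x3) and "t" (3): a world point X has camera coordinates R X + t. Camera axes: x right, y down, z forward; pixel columns grow to the right and rows downward; lengths in m; the calibration is good to about 2 mm. A picture is of the moment at which its call begins. There is no depth.
- bot.job_done(): hands the job in; it is judged then, once.
Trained networks look in the newest picture that a camera, given by its name, has taken for a name from the list of things; names that differ only in an ending like _2 or _b are one class to them, and where a whole thing is asked for, a point or a joint stands for the part that bears it (a point fixed in the world has none). Each returns a list of dicts, best first, with "p" (0 to 1); they miss things now and then, are a little off and sometimes report something else, mostly with a low value. They report only what shows in the picture. A call takes as long as a camera call.
- bot.boxes_of(camera, query): "extent" ([left, top, right, bottom] in pixels, round what is visible of it).
- bot.trace(camera, query): "region" (420x560 bool, what is visible of it) and "extent" ([left, top, right, bottom] in pixels, round what is visible of it).
- bot.landmark_of(camera, query): "pixel" ([column, row] in pixels: a listed point, or the origin of a listed thing).
The state is a dict: "time": time; "q": joint angles; "qd": joint speeds; "joint_efforts": joint torques, N m; "ee_pos": TCP position; "tcp_rot": TCP orientation; "wrist_force": force on the tool from outside, world axes, zero at the start; "torque": the same for the moment, N m; "opening": finger opening in m; "grasp_force": force on a finger pad.
Only numpy, scipy, OpenCV 4.12 (cv2) and the standard library are available. Lean on these libraries where they do the work, as an engineer would, in place of code of your own. Each camera call takes 0.05 s, during which the arm holds its last target. There are 200 camera calls.

## Task

Build the bearing stack on the round steel plate: lay the brass thrust washer flat on the middle of the plate and set the steel bearing ring on the washer, both centred, and let go of them. Then take the drive gear by its sleeve, carry it over the top of the standing wood block and stop with it level and centred above the stack with a gap of about 10 mm, never touching the stack, so that the fitter can check the line-up; finish still holding it there in the air. Leave the wood block, the cleaner can, the oil can and the vee block undisturbed.

Things in the scene. Friction and masses are not known exactly. Their poses are not given: they have to be found in the camera images.
- plate_top (a point): Centre of the top face of the fixed round steel plate (150 mm diameter, 16 mm thick, lying on the bench, bright top with a scribed circle and a dark centre dot). z up.
- washer_mid (a point): Centre (half-way up) of the loose brass thrust washer: flat ring, 62 mm outside, 30 mm hole, 12 mm thick, lying flat; its z axis is the ring axis. About 0.2 kg.
- race_mid (a point): Centre (half-way up) of the loose grey steel bearing ring: 61 mm outside diameter, about 46 mm bore, 22 mm tall, lying flat; its z axis is the ring axis. About 0.12 kg. Washer and bearing ring swap places from start to start.
- gear_mid (a point): Point on the axis of the loose drive gear, half-way up (27 mm above its underside). The gear stands with its toothed wheel at the bottom (95 mm diameter, 12 mm thick) and a round splined sleeve above it (43 to 46 mm diameter, up to 54 mm above the underside); take it by the sleeve. z axis = gear axis, up. About 0.7 kg, and symmetrical about its axis.
- wood_mid (a point): Centre of the loose wood block standing on its long edge like a low wall between gear and plate: 130 mm long (roughly along world x), 48 mm thick (roughly along y), 72 mm tall; this point is 36 mm above the bench. Only its z axis is of use: it lies level, through the thickness, pointing to the right.
- cleaner_can: Bystander: teal spray can, 52 mm diameter, 181 mm tall, standing behind the plate; origin at the centre of its foot.
- oiler: Bystander: red oil can with a thin spout, 68 mm wide, 177 mm tall, standing behind the plate; origin at the centre of its foot.
- vee: Bystander: small grey steel vee block, 57 x 56 x 34 mm, at the near right of the plate; origin at the centre of its underside.
- washer: The brass washer itself; origin at the centre of its underside.
- race: The bearing ring itself; origin at the centre of its underside.
- gear: The drive gear itself; origin at the centre of its underside.
- wood_wall: The wood block itself; origin at the middle of its left (+y) large face.
- plate: The round plate; origin at the centre of its underside, on the bench.

How it is judged:
By the outcome, as a careful person would: the job done as asked, in the order asked, and still so for the second after the job is handed in, while the arm keeps its last pose, push and grip.
It also fails if it takes over 72 s, if anything falls off the work surface, if the arm or the gripper's body presses on something with over 40 N, if the wrist force passes 120 N, or if a joint passes its speed limit or range.

## Working session

There is one attempt and no reset: what is moved stays moved. The work goes in short steps, Python scripts to look and compute and a tool call to move; the robot and the scene stay as the last step left them, time stands still between calls to the robot, and variables do not carry over. Pictures are saved under pics/ and viewed, at most 13 in all, crops included, and the job is handed in when it is done.

Besides the shell and the picture viewer there is one more tool, called after ">>>" as name(argument=value, ...) on one line, values as JSON. send_rows: Moves the arm, as the interface text tells. Its arguments: {"type":"object","properties":{"moves":{"type":"array"},"squeeze":{"type":"number"}},"required":["moves"]}

```bash
mkdir -p pics; cat > h.py <<'E'
from workcell import bot
import numpy as np, cv2
def ray(c,px):
    d=np.linalg.inv(c["camera_matrix"])@np.array([px[0],px[1],1.]); R=c["R"]
    return -R.T@c["t"], R.T@d
def at_z(c,px,z):
    o,d=ray(c,px); return o+d*(z-o[2])/d[2]
def save(c,n): cv2.imwrite("pics/"+n+".png",c["color"][:,:,::-1])
E
python3 - <<'E'
from h import *
Z=dict(plate_top=.016,washer_mid=.006,race_mid=.011,gear_mid=.027,wood_mid=.036,cleaner_can=0,oiler=0,vee=0)
cs={}
for n in("side","top"):
    c=bot.camera(n);save(c,n+"0");cs[n]=c
    print(n,"cam pos",(-c["R"].T@c["t"]).round(3))
    for k,z in Z.items():
        r=bot.landmark_of(n,k)
        for a in r[:2]: print(k,round(a["p"],2),np.round(a["pixel"],1),at_z(c,a["pixel"],z).round(4))
print(bot.get_obs())
ims=np.hstack([cs[n]["color"] for n in cs])[:,:,::-1]
E
```

```text
side cam pos [0.242 0.736 0.492]
plate_top 0.58 [337.1 203.6] [ 0.51   -0.0732  0.016 ]
plate_top 0.4 [274.9 195.7] [ 0.6582 -0.0509  0.016 ]
washer_mid 0.85 [357.7 253.2] [0.4134 0.0791 0.006 ]
race_mid 0.97 [341.5 305.9] [0.3922 0.2359 0.011 ]
gear_mid 0.91 [258.1 265.2] [0.5571 0.2148 0.027 ]
gear_mid 0.62 [335.2 212.7] [ 0.4941 -0.0151  0.027 ]
wood_mid 0.85 [272.1 226.6] [0.5864 0.102  0.036 ]
cleaner_can 0.59 [272.  193.6] [ 0.6838 -0.0843  0.    ]
oiler 0.67 [252.5 182.7] [ 0.7587 -0.1184  0.    ]
vee 0.77 [385.5 200.3] [ 0.4192 -0.1612  0.    ]
top cam pos [0.52  0.043 1.048]
plate_top 0.73 [326.4 237.4] [ 0.5252 -0.065   0.016 ]
plate_top 0.28 [329.9 243.2] [ 0.5114 -0.0729  0.016 ]
washer_mid 0.59 [268.8 283.3] [0.4186 0.0732 0.006 ]
race_mid 0.76 [199.7 293. ] [0.3987 0.2365 0.011 ]
race_mid 0.48 [270.  283.7] [0.4181 0.0702 0.011 ]
gear_mid 0.9 [204.4 224.4] [0.5598 0.2224 0.027 ]
wood_mid 0.7 [255.9 210.1] [0.5911 0.1003 0.036 ]
cleaner_can 0.65 [337.3 171.8] [ 0.6842 -0.0968  0.    ]
cleaner_can 0.15 [267.5 282.5] [0.4199 0.0765 0.    ]
oiler 0.86 [348.8 140.9] [ 0.7601 -0.1269  0.    ]
oiler 0.53 [261.9 284. ] [0.4165 0.0899 0.    ]
vee 0.83 [366.4 279.5] [ 0.4237 -0.1598  0.    ]
{'time': 0.9, 'q': array([-6.50895696e+01,  4.97682363e+00,  1.00792384e+01,  9.50999746e+01,
       -2.44630730e-03,  8.99998870e+01]), 'qd': array([-0.03189278, -0.03906606,  0.03271221,  0.08127284,  0.03917544,
        0.01516428]), 'joint_efforts': array([-1.09346685e-03, -5.20092022e+01,  4.64859974e+01,  1.05439016e-03,
        5.77280389e-05,  1.09999135e-05]), 'ee_pos': array([ 0.23164808, -0.49883416,  0.23131326]), 'tcp_rot': array([1.79997560e+02, 2.44631211e-03, 2.49105433e+01]), 'wrist_force': array([-0.3315342 , -0.1967176 , -0.51557404]), 'torque': array([ 0.01420074, -0.02616804,  0.01740753]), 'grasp_force': 0.0, 'opening': 0.08527895454918964}
```

View pics/top0.png

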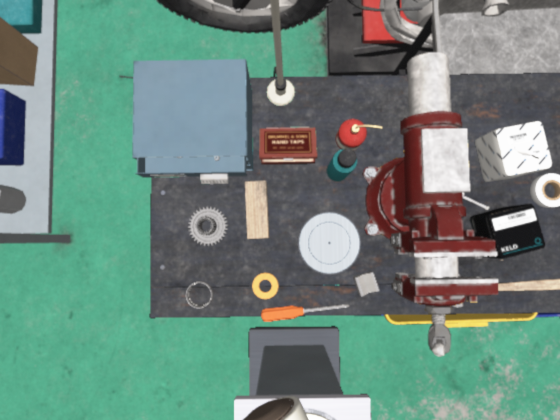

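View pics/side0.png

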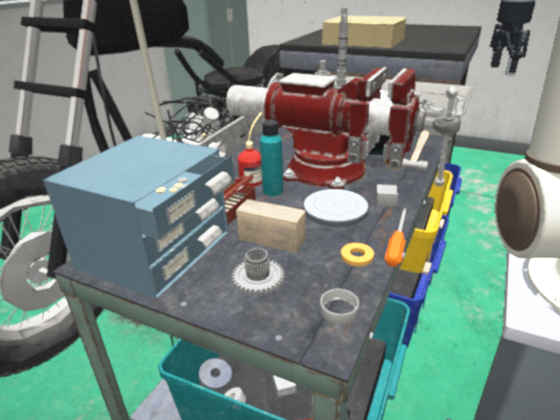

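The top view shows washer (265,285), ring (199,294), gear (207,226), wood (257,209), plate (329,242), vee (367,284), and a vise at the right. The side view agrees, with the vise rising to about row 75. Next I refine the positions by segmentation and estimate the vise height.

```bash
python3 - <<'E'
from h import *
Z=dict(plate=.016,washer=.006,race=.011,gear=.006,wood_wall=.072)
for n in("top","side"):
    c=bot.camera(n)
    for k,z in Z.items():
        for r in bot.trace(n,k)[:2]:
            m=r["region"].astype(np.uint8); cs,_=cv2.findContours(m,0,1); 
            h=cv2.convexHull(max(cs,key=len)); 
            if len(h)<5: continue
            W=np.array([at_z(c,p[0]+0.0,z)[:2] for p in h],np.float32)
            (x,y),(a,b),t=cv2.fitEllipse(W*1000) if k!="wood_wall" else cv2.minAreaRect(W*1000)
            print(n,k,round(r["p"],2),np.round([x,y,a,b,t],1),np.round(r["extent"]))
    if n=="side":
        o,d=ray(c,(330,75)); print("vise top at y=-.28",o+d*(-.28-o[1])/d[1]); o,d=ray(c,(455,88)); print(o+d*(-.3-o[1])/d[1])
        o,d=ray(c,(400,70)); print(o+d*(-.25-o[1])/d[1]);o,d=ray(c,(343,10)); print(o+d*(-.35-o[1])/d[1])
E
```

```text
top plate 0.81 [512.5 -69.7 147.9 149.9 158.6] [296. 212. 360. 275.]
top washer 0.87 [413.1  83.4  60.9  63.3  52.8] [247. 270. 276. 298.]
top washer 0.62 [ 413.6 -156.1   54.1   59.7  119. ] [356. 268. 378. 297.]
top race 0.68 [394.6 238.5  60.4  64.8  14.9] [189. 283. 212. 312.]
top gear 0.81 [555.6 218.5  85.8  89.3  91.9] [189. 209. 225. 243.]
top wood_wall 0.73 [590.7  96.2 131.8  52.2   1.7] [244. 179. 275. 237.]
side plate 0.77 [509.6 -57.5 148.9 170.7  16.8] [302. 196. 369. 231.]
side washer 0.85 [414.5  83.7  63.9  77.8  14.4] [340. 242. 372. 272.]
side race 0.7 [396.4 237.8  64.9  84.4  16.5] [321. 290. 355. 324.]
side race 0.43 [ 819.  -205.7   65.1  316.5   32.2] [241. 142. 261. 187.]
side gear 0.85 [565.4 207.7  98.3 136.7  31.6] [230. 249. 283. 296.]
side wood_wall 0.71 [570.7 143.8 168.8 143.6   2.4] [236. 203. 308. 252.]
side wood_wall 0.5 [376.2 300.1  54.3  71.8  21.6] [323. 286. 359. 323.]
vise top at y=-.28 [ 0.6123414  -0.28        0.25167192]
[ 0.32005935 -0.3         0.24075123]
[ 0.43700926 -0.25        0.28189409]
[ 0.60962382 -0.35        0.39135213]
```

>>> send_rows(moves=[0,0,1,0,0,0,-1,0,0,1,0,0,0,-1,0,0,1,0,0,0,-1,0,0,1,0,0,0,-1,0,0,1,0,0,0,-1,0,0,1,0,0,0,-1,0,0,1,0,0,0,-1,0,0,1,0,0,0,-1], squeeze=40)

```text
time: 2.5
ee_pos: [0.2316, -0.4987, 0.4322]
tcp_rot: [180.0, 0.0, 24.9]
wrist_force: [0.1, -0.3, 0.9]
opening: 0.0857
grasp_force: 0.0
```

>>> send_rows(moves=[0.3,0.97,0,0,0,-0.12,-1,0.3,0.97,0,0,0,-0.12,-1,0.3,0.97,0,0,0,-0.12,-1,0.3,0.97,0,0,0,-0.12,-1,0.3,0.97,0,0,0,-0.12,-1,0.3,0.97,0,0,0,-0.12,-1,0.3,0.97,0,0,0,-0.12,-1,0.3,0.97,0,0,0,-0.12,-1])

```text
time: 3.5
ee_pos: [0.2918, -0.304, 0.4314]
tcp_rot: [180.0, -0.0, 16.6]
wrist_force: [-0.2, 0.6, 0.0]
opening: 0.0856
grasp_force: 0.0
```

>>> send_rows(moves=[0.3,0.97,0,0,0,-0.12,-1,0.3,0.97,0,0,0,-0.12,-1,0.3,0.97,0,0,0,-0.12,-1,0.3,0.97,0,0,0,-0.12,-1,0.3,0.97,0,0,0,-0.12,-1,0.3,0.97,0,0,0,-0.12,-1,0.3,0.97,0,0,0,-0.12,-1,0.3,0.97,0,0,0,-0.12,-1])

```text
time: 4.5
ee_pos: [0.3518, -0.11, 0.4314]
tcp_rot: [180.0, -0.0, 8.4]
wrist_force: [0.2, -0.6, -0.5]
opening: 0.0853
grasp_force: 0.0
```

>>> send_rows(moves=[0.3,0.97,0,0,0,-0.12,-1,0.3,0.97,0,0,0,-0.12,-1,0.3,0.97,0,0,0,-0.12,-1,0.3,0.97,0,0,0,-0.12,-1,0.3,0.97,0,0,0,-0.12,-1,0.3,0.97,0,0,0,-0.12,-1,0.3,0.97,0,0,0,-0.12,-1,0.3,0.97,0,0,0,-0.12,-1])

```text
time: 5.5
ee_pos: [0.4149, 0.0343, 0.4313]
tcp_rot: [-177.9, 0.0, 3.3]
wrist_force: [0.2, -0.0, 0.8]
opening: 0.0851
grasp_force: 0.0
```

>>> send_rows(moves=[0,0,-1,0,0,0,-1,0,0,-1,0,0,0,-1,0,0,-1,0,0,0,-1,0,0,-1,0,0,0,-1,0,0,-1,0,0,0,-1,0,0,-1,0,0,0,-1,0,0,-1,0,0,0,-1,0,0,-1,0,0,0,-1])

```text
time: 6.5
ee_pos: [0.4146, 0.0339, 0.2304]
tcp_rot: [-177.9, 0.0, 3.3]
wrist_force: [-0.6, 0.1, 0.4]
opening: 0.0851
grasp_force: 0.0
```

```bash
cat >> h.py <<'E'
def look(n,items,name=None):
    c=bot.camera(n)
    if name: save(c,name)
    print(n,"cam",(-c["R"].T@c["t"]).round(3))
    for k,z in items.items():
        for r in bot.trace(n,k)[:2]:
            cs,_=cv2.findContours(r["region"].astype(np.uint8),0,1)
            if not cs: continue
            h=cv2.convexHull(max(cs,key=len))
            if len(h)<5: continue
            W=np.array([at_z(c,p[0],z)[:2] for p in h],np.float32)
            print(k,round(r["p"],2),np.round(np.r_[cv2.fitEllipse(W*1000)[0],cv2.fitEllipse(W*1000)[1]],1),np.round(r["extent"]))
def st():
    s=bot.get_obs(); print({k:np.round(s[k],4).tolist() for k in("time","q","ee_pos","tcp_rot","wrist_force","opening","grasp_force")})
E
python3 - <<'E'
from h import *
st(); look("wrist",dict(washer=.006,plate=.016,race=.011),"w1")
E
```

```text
{'time': 6.5, 'q': [3.2224, -13.2178, -7.1676, 96.0786, 2.1214, 179.9199], 'ee_pos': [0.4146, 0.0339, 0.2304], 'tcp_rot': [-177.8785, 0.0255, 3.3025], 'wrist_force': [-0.5581, 0.0899, 0.4477], 'opening': 0.0851, 'grasp_force': 0.0}
wrist cam [0.491 0.034 0.372]
washer 0.58 [412.1  83.6  63.1  64.2] [211. 155. 269. 212.]
plate 0.64 [511.7 -68.7 148.  149.2] [320.   8. 477. 169.]
race 0.61 [394.2 239.7  63.9  73.3] [ 73. 159. 133. 216.]
```

View pics/w1.png

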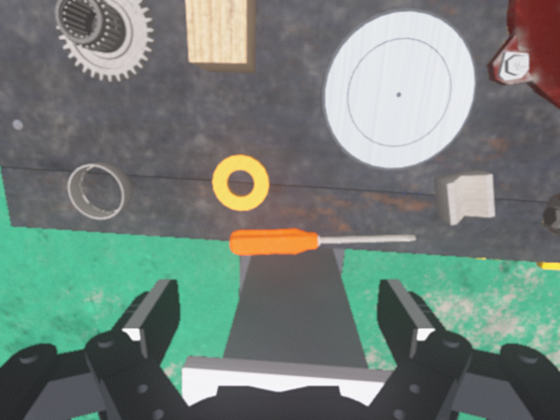

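The wrist view shows the washer (240,183), the ring (98,191), the plate's centre dot (399,95) and the screwdriver handle (275,241). Joint 6 reached its limit on the way, so I'll use yaw 40 instead and level the tool.

>>> send_rows(moves=[0,0,0,-0.247,-0.014,0,-1,0,0.4,0,0,0,0.854,-1,0,0.4,0,0,0,0.854,-1,0,0.4,0,0,0,0.854,-1,0,0.4,0,0,0,0.854,-1,-0.07,0.384,0,0,0,0.854,-1,0,0,-0.5,0,0,0,-1,0,0,-0.5,0,0,0,-1])

```text
time: 7.7
ee_pos: [0.4132, 0.0776, 0.2056]
tcp_rot: [-179.8, 0.0, 40.3]
wrist_force: [-0.8, 1.5, -0.0]
opening: 0.0852
grasp_force: 0.0
```

>>> send_rows(moves=[0,0,-1,0,0,0,-1,0,0,-1,0,0,0,-1,0,0,-1,0,0,0,-1,0,0,-1,0,0,0,-1,0,0,0,0,0,0,-1])

```text
time: 8.32
ee_pos: [0.4117, 0.0772, 0.1043]
tcp_rot: [-179.7, 0.2, 40.4]
wrist_force: [0.5, 0.7, 0.6]
opening: 0.0857
grasp_force: 0.0
```

```bash
python3 - <<'E'
from h import *
st(); look("wrist",dict(washer=.006,plate=.016))
E
```

```text
{'time': 8.325, 'q': [10.4998, -13.4107, -21.2609, 82.4919, 0.1765, 150.1298], 'ee_pos': [0.4117, 0.0772, 0.1043], 'tcp_rot': [-179.6766, 0.2088, 40.3701], 'wrist_force': [0.492, 0.6699, 0.6254], 'opening': 0.0857, 'grasp_force': 0.0}
wrist cam [0.47  0.127 0.246]
washer 0.76 [412.2  83.7  61.8  63.7] [233. 172. 317. 254.]
plate 0.93 [509.7 -64.2 144.5 153.9] [412. 140. 559. 332.]
```

>>> send_rows(moves=[0.03,0.256,0,-0.013,-0.043,0,-1,0,0,-1,0,0,0,-1,0,0,-1,0,0,0,-1,0,0,-1,0,0,0,-1,0,0,-0.8,0,0,0,-1,0,0,-0.4,0,0,0,-1,0,0,-0.1,0,0,0,-1,0,0,0,0,0,0,-1])

```text
time: 9.48
ee_pos: [0.4142, 0.0844, -0.0005]
tcp_rot: [179.9, -0.2, 40.5]
wrist_force: [0.2, 0.5, 1.0]
opening: 0.0852
grasp_force: 0.0
```

>>> send_rows(moves=[0,0,0,0,0,0,-0.6,0,0,0,0,0,0,0,0,0,0,0,0,0,0.2,0,0,0,0,0,0,0.2,0,0,0,0,0,0,0.2,0,0,0,0,0,0,0.2], squeeze=40)

```text
time: 10.22
ee_pos: [0.4143, 0.0842, 0.0]
tcp_rot: [179.9, -0.3, 40.5]
wrist_force: [-3.2, -0.9, 7.4]
opening: 0.0589
grasp_force: 41.6
```

```bash
python3 - <<'E'
from h import *
st(); look("wrist",dict(washer=.006))
E
```

```text
{'time': 10.225, 'q': [11.4912, -10.884, -30.8515, 69.7449, 0.0009, 151.0251], 'ee_pos': [0.4143, 0.0842, 0.0], 'tcp_rot': [179.8614, -0.252, 40.4664], 'wrist_force': [-3.1666, -0.9316, 7.3586], 'opening': 0.0589, 'grasp_force': 41.6233}
wrist cam [0.471 0.135 0.142]
washer 0.84 [411.4  83.3  63.   67.4] [209. 223. 348. 360.]
```

>>> send_rows(moves=[0,0,0.2,0,0,0,0.2,0,0,0.4,0,0,0,0.2,0,0,0.6,0,0,0,0.2,0,0,0.8,0,0,0,0.2,0,0,0,0,0,0,0.2])

```text
time: 10.95
ee_pos: [0.4149, 0.0845, 0.0507]
tcp_rot: [179.8, -0.3, 40.5]
wrist_force: [-0.1, -0.9, -2.8]
opening: 0.0594
grasp_force: 43.4
```

```bash
python3 - <<'E'
from h import *
st(); look("wrist",dict(washer=.054,plate=.016),"w2")
E
```

```text
{'time': 10.95, 'q': [11.5011, -12.6089, -26.5471, 75.6748, 0.0131, 151.0137], 'ee_pos': [0.4149, 0.0845, 0.0507], 'tcp_rot': [179.8239, -0.3449, 40.488], 'wrist_force': [-0.1012, -0.9173, -2.7984], 'opening': 0.0594, 'grasp_force': 43.4419}
wrist cam [0.471 0.135 0.193]
washer 0.78 [411.1  82.6  63.9  68.1] [210. 224. 348. 359.]
washer 0.39 [410.8 217.   48.8  62. ] [  1.  23.  98. 158.]
plate 0.74 [510.9 -64.2 146.2 159.3] [445. 169. 558. 394.]
```

View pics/w2.png

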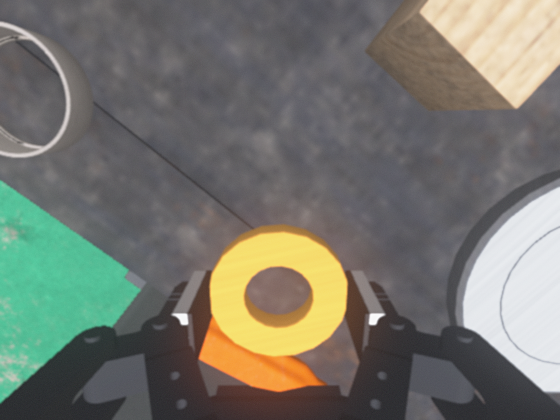

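The washer is held level between the pads at (279,290), and the plate rim shows at the right. Next I carry it to just above the plate and measure both there.

>>> send_rows(moves=[0.3,-0.45,0.1,0,0,0,0.2,0.57,-0.87,0,0,0,0,0.2,0.57,-0.87,0,0,0,0,0.2,0.57,-0.87,0,0,0,0,0.2,0.57,-0.87,0,0,0,0,0.2,0.57,-0.87,0,0,0,0,0.2,0.57,-0.87,0,0,0,0,0.2,0.26,-0.43,0,0,0,0,0.2])

```text
time: 12.1
ee_pos: [0.5136, -0.0698, 0.0507]
tcp_rot: [179.9, -0.1, 40.4]
wrist_force: [0.8, 0.3, -1.3]
opening: 0.0591
grasp_force: 43.5
```

>>> send_rows(moves=[0,0,-0.5,0,0,0,0.2,0,0,-0.4,0,0,0,0.2,0,0,0,0,0,0,0.2])

```text
time: 12.48
ee_pos: [0.512, -0.0675, 0.0274]
tcp_rot: [-180.0, -0.1, 40.5]
wrist_force: [0.0, -0.0, -1.7]
opening: 0.0591
grasp_force: 43.5
```

```bash
python3 - <<'E'
from h import *
st(); look("wrist",dict(washer=.036,plate=.016),"w3")
c=bot.camera("wrist")
for r in bot.landmark_of("wrist","plate_top")[:1]: print(r["pixel"],at_z(c,r["pixel"],.016))
look("side",dict(washer=.036,plate=.016),"s3")
look("top",dict(washer=.036,plate=.016))
E
```

```text
{'time': 12.475, 'q': [-7.5605, 1.4816, -16.2101, 72.2573, 0.0847, 131.9042], 'ee_pos': [0.512, -0.0675, 0.0274], 'tcp_rot': [-179.9815, -0.0972, 40.5353], 'wrist_force': [0.0036, -0.0171, -1.749], 'opening': 0.0591, 'grasp_force': 43.5081}
wrist cam [ 0.569 -0.017  0.17 ]
washer 0.8 [510.6 -67.4  61.4  65.5] [209. 222. 349. 357.]
plate 0.71 [513.5 -68.  146.  147.6] [132. 115. 435. 390.]
plate 0.52 [536.5  74.9  22.1  47.1] [ 0.  0. 96. 52.]
[281.0, 275.3] [ 0.51129744 -0.06986582  0.016     ]
side cam [0.242 0.736 0.492]
washer 0.78 [523.8 -64.   41.   77. ] [321. 190. 349. 209.]
washer 0.25 [544.4 239.6  88.  133.5] [229. 250. 283. 295.]
plate 0.58 [508.6 -59.6 148.4 176.5] [304. 194. 369. 230.]
top cam [0.52  0.043 1.048]
plate 0.91 [514.6 -59.6 127.6 144.6] [298. 211. 329. 273.]
```

View pics/w3.png

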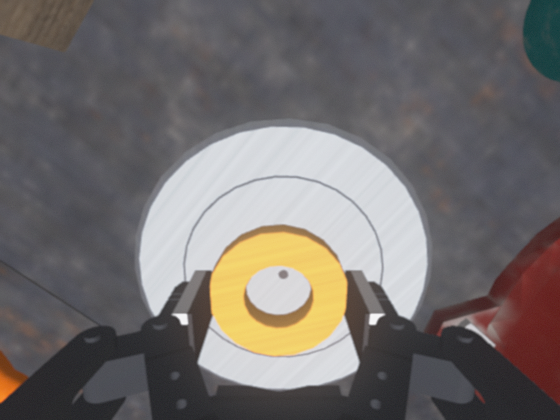

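The dark centre dot shows through the washer's hole at (283,274). I'll measure the dot, the scribed circle and the washer's top-face edges exactly.

```bash
cat >> h.py <<'E'
def fit(c,pts,z):
    W=np.array([at_z(c,p,z)[:2] for p in pts],np.float32)*1000
    e=cv2.fitEllipseDirect(W); return np.round(np.r_[e[0],e[1]],2)
E
python3 - <<'E'
from h import *
c=bot.camera("wrist"); im=c["color"]; g=cv2.cvtColor(im,cv2.COLOR_RGB2GRAY).astype(float)
w=g[266:283,274:292]; m=w<np.median(w)-35
ys,xs=np.nonzero(m); d=(274+xs.mean(),266+ys.mean()); print("dot",d,m.sum(),at_z(c,d,.016))
hsv=cv2.cvtColor(im,cv2.COLOR_RGB2HSV)
# bright top face of washer
m=((hsv[:,:,0]>15)&(hsv[:,:,0]<35)&(hsv[:,:,1]>120)&(hsv[:,:,2]>205)).astype(np.uint8)
m[:200]=0; n,l,s,_=cv2.connectedComponentsWithStats(m); k=1+np.argmax(s[1:,4]); m=(l==k).astype(np.uint8)
cs,h=cv2.findContours(m,cv2.RETR_CCOMP,cv2.CHAIN_APPROX_NONE)
o=max(cs,key=len)[:,0]; 
hole=max([x for x,hh in zip(cs,h[0]) if hh[3]>=0],key=len)[:,0]
o=cv2.convexHull(o)[:,0]
zt=bot.get_obs()["ee_pos"][2]+.012
for z in(zt-.001,zt,zt+.001): print(z,"outer",fit(c,o,z),"hole",fit(c,hole,z))
print(o.min(0),o.max(0),hole.min(0),hole.max(0))
E
```

```text
dot (np.float64(280.125), np.float64(273.609375)) 64 [ 0.51185345 -0.06928756  0.016     ]
0.0398781561045409 outer [511.73 -67.88  60.18  60.57] hole [511.87 -67.88  30.69  31.15]
0.0408781561045409 outer [512.17 -67.5   59.72  60.11] hole [512.31 -67.49  30.46  30.92]
0.0418781561045409 outer [512.62 -67.12  59.26  59.65] hole [512.76 -67.11  30.23  30.68]
[210 232] [346 354] [243 264] [313 327]
```

```bash
python3 - <<'E'
from h import *
c=bot.camera("wrist"); g=cv2.cvtColor(c["color"],cv2.COLOR_RGB2GRAY)
print(g[266:284:1,272:296:1])
w=g[270:280,277:290].astype(float); k=np.clip(185-w,0,None)*(w<170)
ys,xs=np.mgrid[270:280,277:290]; d=((xs*k).sum()/k.sum(),(ys*k).sum()/k.sum()); print(d,at_z(c,d,.016))
E
```

```text
[[213 215 215 216 216 218 218 217 219 219 218 217 216 214 213 211 210 209
  208 208 208 207 207 208]
 [217 217 217 219 219 220 220 221 220 221 220 219 219 218 216 216 216 216
  215 214 211 210 210 207]
 [218 218 219 219 219 220 219 217 217 217 220 220 218 217 216 216 218 219
  219 218 216 214 211 209]
 [217 219 218 219 219 213 202 190 186 191 201 210 216 216 215 217 219 219
  219 218 218 217 217 212]
 [218 219 220 218 205 182 164 151 149 152 164 177 192 209 217 220 219 219
  218 217 217 219 219 217]
 [218 219 218 210 183 153 137 135 131 132 136 147 169 198 217 220 219 217
  217 216 217 219 219 218]
 [218 220 218 198 165 137 128 131 132 131 131 137 158 193 218 219 219 217
  218 218 219 218 218 218]
 [219 219 217 195 154 131 128 131 131 131 130 134 154 189 216 219 218 218
  218 218 219 218 217 218]
 [218 220 218 194 155 130 131 133 131 133 131 130 149 184 214 217 219 218
  218 218 218 218 218 218]
 [220 220 220 201 167 138 128 129 130 131 131 135 154 188 213 219 218 219
  218 218 218 219 217 216]
 [219 220 220 212 186 153 136 133 131 133 138 149 172 201 216 218 218 219
  218 218 217 217 218 218]
 [219 221 220 218 205 179 159 150 147 151 164 181 197 212 218 219 219 218
  219 219 217 217 218 218]
 [220 219 218 217 214 205 194 189 184 184 193 208 214 217 218 219 218 218
  218 218 217 217 218 218]
 [220 218 217 216 216 217 217 215 213 212 216 217 218 219 219 218 218 218
  217 217 216 218 218 220]
 [218 217 216 216 218 218 221 219 219 217 218 219 218 217 218 219 217 217
  218 217 218 218 219 220]
 [217 216 216 217 217 219 219 219 218 218 218 218 219 218 219 218 218 217
  217 218 219 219 218 220]
 [216 216 218 218 219 220 219 218 217 218 218 218 219 218 218 218 218 217
  218 219 218 218 219 220]
 [216 217 217 219 219 220 217 217 217 218 218 219 218 218 218 218 218 217
  218 218 219 220 220 220]]
(np.float64(280.2188226181255), np.float64(273.50038729666926)) [ 0.51192184 -0.06927865  0.016     ]
```

>>> send_rows(moves=[0,-0.06,-0.2,0,0,0,0.2,0,0,-0.15,0,0,0,0.2,0,0,-0.1,0,0,0,0.2,0,0,0,0,0,0,0.2])

```text
time: 13.62
ee_pos: [0.513, -0.0697, 0.0172]
tcp_rot: [179.9, -0.2, 40.5]
wrist_force: [-0.8, 0.1, -1.8]
opening: 0.059
grasp_force: 43.5
```

```bash
cat >> h.py <<'E'
def dotwasher(zt):
    c=bot.camera("wrist"); im=c["color"]; g=cv2.cvtColor(im,cv2.COLOR_RGB2GRAY); hsv=cv2.cvtColor(im,cv2.COLOR_RGB2HSV)
    m=((hsv[:,:,0]>15)&(hsv[:,:,0]<35)&(hsv[:,:,1]>120)&(hsv[:,:,2]>205)).astype(np.uint8)
    n,l,s,_=cv2.connectedComponentsWithStats(m); k=1+np.argmax(s[1:,4]); m=(l==k).astype(np.uint8)
    cs,h=cv2.findContours(m,cv2.RETR_CCOMP,cv2.CHAIN_APPROX_NONE)
    o=cv2.convexHull(max(cs,key=len))[:,0]
    hole=max([x for x,hh in zip(cs,h[0]) if hh[3]>=0],key=len)[:,0]
    print("outer",fit(c,o,zt),"hole",fit(c,hole,zt))
    hm=np.zeros(g.shape,np.uint8); cv2.fillConvexPoly(hm,cv2.convexHull(hole),1); hm=cv2.erode(hm,np.ones((5,5)))
    d=((g<170)&(hm>0)&(hsv[:,:,1]<40)).astype(np.uint8)
    n,l,s,ce=cv2.connectedComponentsWithStats(d)
    for i in range(1,n):
        if s[i,4]>30: print("dot",s[i,4],ce[i],at_z(c,ce[i],.016).round(4))
E
python3 - <<'E'
from h import *
st(); dotwasher(bot.get_obs()["ee_pos"][2]+.012)
E
```

```text
{'time': 13.625, 'q': [-7.7844, 1.8983, -16.94, 71.0058, 0.0795, 131.7268], 'ee_pos': [0.513, -0.0697, 0.0172], 'tcp_rot': [179.9366, -0.1631, 40.489], 'wrist_force': [-0.8079, 0.0799, -1.7923], 'opening': 0.059, 'grasp_force': 43.536}
outer [511.97 -68.98  59.64  59.83] hole [512.01 -68.99  30.5   31.01]
dot 72 [278.30555556 282.79166667] [ 0.5118 -0.0693  0.016 ]
```

>>> send_rows(moves=[0,0,-0.05,0,0,0,0.2,0,0,-0.02,0,0,0,0.2,0,0,0,0,0,0,0.2])

```text
time: 14.05
ee_pos: [0.5133, -0.0697, 0.0161]
tcp_rot: [179.9, -0.2, 40.5]
wrist_force: [-1.0, 0.2, 3.8]
opening: 0.0591
grasp_force: 43.9
```

>>> send_rows(moves=[0,0,0,0,0,0,-0.5,0,0,0,0,0,0,-1,0,0,0,0,0,0,-1,0,0,0.2,0,0,0,-1,0,0,0.8,0,0,0,-1,0,0,1,0,0,0,-1,0,0,1,0,0,0,-1,0,0,0.5,0,0,0,-1])

```text
time: 15.05
ee_pos: [0.5138, -0.0698, 0.105]
tcp_rot: [179.8, -0.3, 40.5]
wrist_force: [0.4, -0.3, 0.4]
opening: 0.0855
grasp_force: 0.0
```

```bash
python3 - <<'E'
from h import *
st(); dotwasher(.028); look("wrist",dict(race=.011))
E
```

```text
{'time': 15.05, 'q': [-7.7832, -0.2375, -9.2758, 80.6626, 0.0809, 131.7272], 'ee_pos': [0.5138, -0.0698, 0.105], 'tcp_rot': [179.8306, -0.2595, 40.4902], 'wrist_force': [0.4418, -0.3411, 0.4258], 'opening': 0.0855, 'grasp_force': 0.0}
outer [512.46 -68.86  58.62  59.78] hole [512.49 -68.87  30.81  31.32]
wrist cam [ 0.571 -0.019  0.248]
```

>>> send_rows(moves=[-0.2,0.5,0,0,0,0,-1,-0.35,0.9,0,0,0,0,-1,-0.35,0.9,0,0,0,0,-1,-0.35,0.9,0,0,0,0,-1,-0.35,0.9,0,0,0,0,-1,-0.35,0.9,0,0,0,0,-1,-0.35,0.9,0,0,0,0,-1,-0.35,0.9,0,0,0,0,-1])

```text
time: 16.2
ee_pos: [0.4456, 0.1014, 0.1023]
tcp_rot: [180.0, -0.1, 40.5]
wrist_force: [0.5, -0.1, 0.4]
opening: 0.0855
grasp_force: 0.0
```

>>> send_rows(moves=[-0.35,0.9,0,0,0,0,-1,-0.35,0.9,0,0,0,0,-1,-0.35,0.9,0,0,0,0,-1,-0.35,0.9,0,0,0,0,-1,-0.35,0.9,0,0,0,0,-1,-0.35,0.9,0,0,0,0,-1,-0.3,0.5,0,0,0,0,-1,0,0,0,0,0,0,-1])

```text
time: 17.2
ee_pos: [0.3861, 0.2482, 0.1028]
tcp_rot: [179.9, -0.1, 40.6]
wrist_force: [0.1, -0.9, 0.7]
opening: 0.0858
grasp_force: 0.0
```

```bash
python3 - <<'E'
from h import *
st(); look("wrist",dict(race=.011)); look("top",dict(washer=.022,plate=.016))
E
```

```text
{'time': 17.2, 'q': [32.7686, -8.2513, -17.0495, 81.0621, -0.0622, 172.182], 'ee_pos': [0.3861, 0.2482, 0.1028], 'tcp_rot': [179.9193, -0.1299, 40.5867], 'wrist_force': [0.1282, -0.9062, 0.7002], 'opening': 0.0858, 'grasp_force': 0.0}
wrist cam [0.443 0.299 0.245]
race 0.85 [393.9 238.1  62.8  67.7] [257. 174. 343. 264.]
top cam [0.52  0.043 1.048]
washer 0.93 [511.4 -71.4  59.5  64.1] [314. 229. 344. 257.]
plate 0.78 [512.2 -69.9 149.3 150. ] [297. 212. 363. 275.]
plate 0.47 [511.8 -71.4  61.4  64.6] [317. 228. 342. 259.]
```

>>> send_rows(moves=[0.37,-0.42,0,0,0,0,-1,0,0,-1,0,0,0,-1,0,0,-1,0,0,0,-1,0,0,-1,0,0,0,-1,0,0,-0.6,0,0,0,-1,0,0,-0.35,0,0,0,-1,0,0,0,0,0,0,-1,0,0,0,0,0,0,-1])

```text
time: 18.45
ee_pos: [0.3967, 0.2375, 0.0054]
tcp_rot: [179.9, -0.3, 40.5]
wrist_force: [0.1, -1.1, -0.4]
opening: 0.0854
grasp_force: 0.0
```

>>> send_rows(moves=[0,0,0,0,0,0,-0.6,0,0,0,0,0,0,0,0,0,0,0,0,0,0.2,0,0,0,0,0,0,0.2,0,0,0,0,0,0,0.2,0,0,0,0,0,0,0.2])

```text
time: 19.2
ee_pos: [0.3965, 0.2375, 0.0056]
tcp_rot: [179.9, -0.2, 40.5]
wrist_force: [-2.3, -1.3, 7.6]
opening: 0.0584
grasp_force: 42.1
```

>>> send_rows(moves=[0,0,0.2,0,0,0,0.2,0,0,0.4,0,0,0,0.2,0,0,0.8,0,0,0,0.2,0,0,1,0,0,0,0.2,0,0,0.6,0,0,0,0.2,0,0,0,0,0,0,0.2])

```text
time: 19.95
ee_pos: [0.3968, 0.2376, 0.0806]
tcp_rot: [179.9, -0.3, 40.5]
wrist_force: [-0.3, -0.3, -1.1]
opening: 0.0583
grasp_force: 43.2
```

```bash
python3 - <<'E'
from h import *
st(); z=bot.get_obs()["ee_pos"][2]; look("wrist",dict(race=z-.004+.011),"w4")
E
```

```text
{'time': 19.95, 'q': [30.9467, -7.6025, -18.9295, 78.3644, -0.0558, 170.4565], 'ee_pos': [0.3968, 0.2376, 0.0806], 'tcp_rot': [179.8938, -0.2951, 40.4904], 'wrist_force': [-0.285, -0.2602, -1.1445], 'opening': 0.0583, 'grasp_force': 43.2096}
wrist cam [0.454 0.288 0.223]
race 0.88 [394.5 236.6  63.9  72. ] [213. 217. 350. 361.]
```

View pics/w4.png

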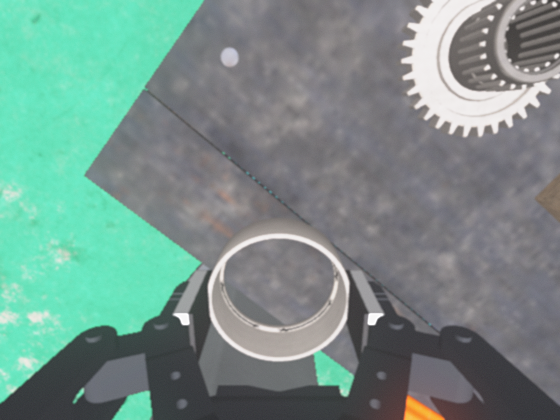

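The ring is held level between the pads at (280,295). Next I carry it to above the stack.

>>> send_rows(moves=[0.2,-0.5,0,0,0,0,0.2,0.34,-0.9,0,0,0,0,0.2,0.34,-0.9,0,0,0,0,0.2,0.34,-0.9,0,0,0,0,0.2,0.34,-0.9,0,0,0,0,0.2,0.34,-0.9,0,0,0,0,0.2,0.34,-0.9,0,0,0,0,0.2,0.34,-0.9,0,0,0,0,0.2])

```text
time: 21.05
ee_pos: [0.4606, 0.0656, 0.0788]
tcp_rot: [179.9, -0.1, 40.5]
wrist_force: [0.3, 0.6, -1.6]
opening: 0.0582
grasp_force: 43.2
```

>>> send_rows(moves=[0.34,-0.9,0,0,0,0,0.2,0.34,-0.9,0,0,0,0,0.2,0.34,-0.9,0,0,0,0,0.2,0.34,-0.9,0,0,0,0,0.2,0.34,-0.9,0,0,0,0,0.2,0.34,-0.7,0,0,0,0,0.2,0.34,-0.4,0,0,0,0,0.2,0,0,0,0,0,0,0.2])

```text
time: 22.05
ee_pos: [0.5205, -0.0732, 0.0792]
tcp_rot: [179.9, -0.2, 40.4]
wrist_force: [-0.1, 0.4, -1.2]
opening: 0.0585
grasp_force: 43.2
```

```bash
python3 - <<'E'
from h import *
st(); z=bot.get_obs()["ee_pos"][2]; look("wrist",{"race":z-.0056+.011,"washer":.022},"w5"); look("top",{"race":z-.0056+.011})
E
```

```text
{'time': 22.05, 'q': [-8.0552, 1.2736, -10.6074, 77.961, 0.0852, 131.503], 'ee_pos': [0.5205, -0.0732, 0.0792], 'tcp_rot': [179.9382, -0.1685, 40.442], 'wrist_force': [-0.1063, 0.3859, -1.1577], 'opening': 0.0585, 'grasp_force': 43.2192}
wrist cam [ 0.578 -0.023  0.222]
race 0.94 [517.4 -74.7  64.4  73. ] [212. 215. 349. 360.]
washer 0.65 [511.6 -69.5  61.1  64.1] [217. 198. 316. 294.]
washer 0.65 [515.4 -66.7 141.3 143.5] [153. 121. 383. 324.]
top cam [0.52  0.043 1.048]
```

View pics/w5.png

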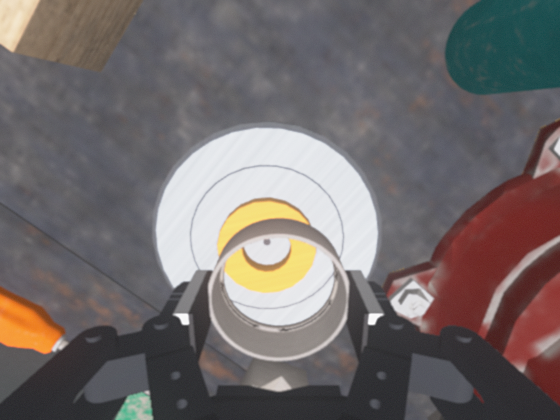

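The washer sits centred round the dot (267,241), with the ring hovering at (280,300). I'll fit a 30.5 mm circle to the ring's top rim and a 31 mm one to the washer.

```bash
cat >> h.py <<'E'
from scipy.optimize import least_squares
def rim(q,z,r,full=False):
    "centre of a top-face circle from the lower half of the outline in the wrist picture"
    c=bot.camera("wrist"); t=bot.trace("wrist",q)[0]
    cs,_=cv2.findContours(t["region"].astype(np.uint8),0,1); h=cv2.convexHull(max(cs,key=len))[:,0]
    e=t["extent"]; h=h[h[:,1]>(e[1]+e[3])/2] if not full else h
    W=np.array([at_z(c,p,z)[:2] for p in h])*1000
    f=lambda a:np.linalg.norm(W-a[:2],axis=1)-a[2]
    a=least_squares(f,[*W.mean(0),r],loss="soft_l1"); b=least_squares(lambda a:np.linalg.norm(W-a,axis=1)-r,W.mean(0),loss="soft_l1")
    print(q,"free",a.x.round(2),"fixed r",b.x.round(2),"p",round(t["p"],2))
E
python3 - <<'E'
from h import *
st(); z=bot.get_obs()["ee_pos"][2]; rim("race",z-.0056+.022,30.5)
c=bot.camera("wrist"); g=cv2.cvtColor(c["color"],cv2.COLOR_RGB2GRAY); w=g[232:250,257:277]; d=(w<165)
n,l,s,ce=cv2.connectedComponentsWithStats(d.astype(np.uint8))
for i in range(1,n):print(s[i],at_z(c,ce[i]+[257,232],.016))
E
```

```text
{'time': 22.3, 'q': [-7.9491, 1.1623, -10.6813, 77.9748, 0.0863, 131.5166], 'ee_pos': [0.5201, -0.0722, 0.0796], 'tcp_rot': [179.9211, -0.1851, 40.5345], 'wrist_force': [-0.0879, 0.0886, -1.148], 'opening': 0.0589, 'grasp_force': 43.2205}
race free [519.31 -71.41  29.8 ] fixed r [519.98 -70.83] p 0.59
[ 0  0 20  4 50] [ 0.51509376 -0.06374089  0.016     ]
[ 9  8  5  5 23] [ 0.51178421 -0.06934524  0.016     ]
```

>>> send_rows(moves=[-0.284,0.088,0,0,0,0,0.2,0,0,-0.6,0,0,0,0.2,0,0,-0.6,0,0,0,0.2,0,0,-0.3,0,0,0,0.2,0,0,0,0,0,0,0.2,0,0,0,0,0,0,0.2])

```text
time: 23.2
ee_pos: [0.5134, -0.0706, 0.0423]
tcp_rot: [179.9, -0.2, 40.5]
wrist_force: [0.2, -0.9, -1.4]
opening: 0.0587
grasp_force: 43.2
```

```bash
python3 - <<'E'
from h import *
st(); z=bot.get_obs()["ee_pos"][2]
for i in range(3): rim("race",z-.0056+.022,30.5)
st()
c=bot.camera("side");save(c,"s6"); i=cv2.resize(c["color"][170:245,280:400,::-1],None,fx=5,fy=5,interpolation=2); j=cv2.resize(bot.camera("wrist")["color"][120:400,100:460,::-1],None,fx=1.6,fy=1.6)[:210*2,:600]
cv2.imwrite("pics/s6c.png",i)
E
```

```text
{'time': 23.2, 'q': [-7.8749, 1.094, -14.9191, 73.7782, 0.08, 131.6396], 'ee_pos': [0.5134, -0.0706, 0.0423], 'tcp_rot': [179.8972, -0.1984, 40.4859], 'wrist_force': [0.1915, -0.865, -1.4316], 'opening': 0.0587, 'grasp_force': 43.2226}
race free [512.61 -70.03  30.01] fixed r [513.04 -69.59] p 0.66
race free [512.63 -69.99  29.84] fixed r [513.29 -69.49] p 0.85
race free [512.69 -70.03  29.86] fixed r [513.36 -69.54] p 0.68
{'time': 23.5, 'q': [-7.8736, 1.0793, -14.9361, 73.7719, 0.0804, 131.6386], 'ee_pos': [0.5133, -0.0706, 0.0423], 'tcp_rot': [179.8944, -0.2015, 40.4882], 'wrist_force': [0.1243, 0.4856, -1.8618], 'opening': 0.0585, 'grasp_force': 43.2249}
```

View pics/s6c.png

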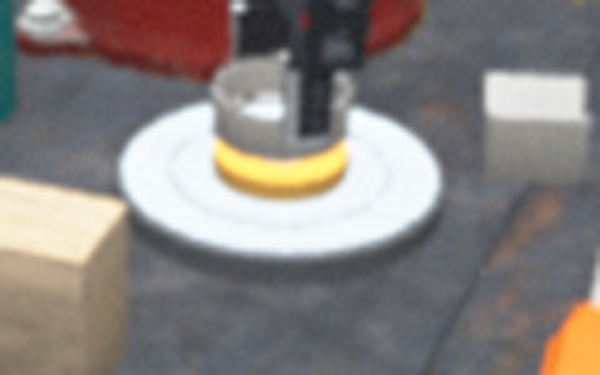

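The side crop shows the ring hovering over the washer, well aligned. I'll lower it and check the force.

>>> send_rows(moves=[-0.025,0.025,-0.1,0,0,0,0.2,0,0,-0.1,0,0,0,0.2,0,0,-0.08,0,0,0,0.2,0,0,-0.04,0,0,0,0.2,0,0,-0.03,0,0,0,0.2,0,0,0,0,0,0,0.2])

```text
time: 24.35
ee_pos: [0.5125, -0.0699, 0.0337]
tcp_rot: [179.9, -0.2, 40.5]
wrist_force: [-3.3, -0.5, 3.2]
opening: 0.0585
grasp_force: 43.7
```

>>> send_rows(moves=[0,0,0,0,0,0,-0.5,0,0,0,0,0,0,-1,0,0,0,0,0,0,-1,0,0,0.2,0,0,0,-1,0,0,0.8,0,0,0,-1,0,0,1,0,0,0,-1,0,0,1,0,0,0,-1,0,0,0.8,0,0,0,-1])

```text
time: 25.35
ee_pos: [0.5128, -0.07, 0.1298]
tcp_rot: [179.9, -0.2, 40.5]
wrist_force: [-0.6, -0.4, 0.4]
opening: 0.0856
grasp_force: 0.0
```

```bash
python3 - <<'E'
from h import *
st(); c=bot.camera("wrist"); save(c,"w7")
rim("race",.050,30.5); rim("race",.050,30.5)
s=bot.camera("side"); i=cv2.resize(s["color"][160:240,280:400,::-1],None,fx=4,fy=4,interpolation=2)
w=cv2.resize(c["color"][100:400,130:430,::-1],(320,320)); cv2.imwrite("pics/m7.png",np.hstack([i[:320],w]))
E
```

```text
{'time': 25.35, 'q': [-7.8148, -0.5468, -6.8387, 83.4558, 0.0811, 131.6994], 'ee_pos': [0.5128, -0.07, 0.1298], 'tcp_rot': [179.8656, -0.2284, 40.4862], 'wrist_force': [-0.5981, -0.3718, 0.3773], 'opening': 0.0856, 'grasp_force': 0.0}
race free [512.37 -69.28  30.77] fixed r [512.08 -69.5 ] p 0.71
race free [511.94 -69.31  30.13] fixed r [512.32 -69.03] p 0.92
```

View pics/m7.png

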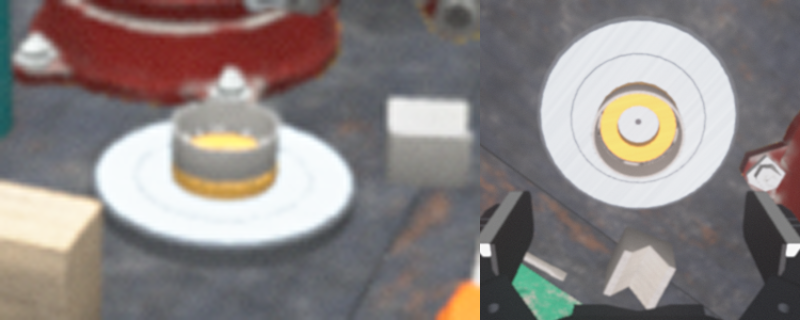

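The stack is good: ring at (512.2, -69.2) mm, with the dot and washer concentric inside it, and the vee and wood still in place. Next is the gear, turning the yaw to about 80 so the camera stays clear of the cabinet.

>>> send_rows(moves=[0.145,0.8,0.1,0,0,0.385,-1,0.145,0.97,0.1,0,0,0.385,-1,0.145,0.97,0,0,0,0.385,-1,0.145,0.97,0,0,0,0.385,-1,0.145,0.97,0,0,0,0.385,-1,0.145,0.97,0,0,0,0.385,-1,0.145,0.97,0,0,0,0.385,-1,0.145,0.97,0,0,0,0.385,-1])

```text
time: 26.65
ee_pos: [0.5411, 0.1205, 0.1321]
tcp_rot: [180.0, -0.1, 67.1]
wrist_force: [0.7, 0.3, 0.0]
opening: 0.0856
grasp_force: 0.0
```

>>> send_rows(moves=[0.145,0.97,0,0,0,0.385,-1,0.145,0.97,0,0,0,0.385,-1,0.145,0.97,0,0,0,0.385,-1,0.145,0.97,0,0,0,0.365,-1,0,0.4,0,0,0,0,-1,0,0,0,0,0,0,-1])

```text
time: 27.4
ee_pos: [0.5558, 0.2272, 0.1329]
tcp_rot: [179.9, -0.2, 80.0]
wrist_force: [0.1, -0.6, 0.6]
opening: 0.085
grasp_force: 0.0
```

```bash
python3 - <<'E'
from h import *
st(); look("wrist",dict(gear=.006),"w8")
c=bot.camera("wrist")
for r in bot.landmark_of("wrist","gear_mid")[:1]: print(r["p"],r["pixel"],at_z(c,r["pixel"],.027))
for r in bot.landmark_of("wrist","gear")[:1]: print(r["p"],r["pixel"],at_z(c,r["pixel"],0))
E
```

```text
{'time': 27.4, 'q': [22.1821, 10.9078, 5.7905, 84.7523, 0.1018, 122.1575], 'ee_pos': [0.5558, 0.2272, 0.1329], 'tcp_rot': [179.9438, -0.1556, 80.0247], 'wrist_force': [0.0765, -0.5844, 0.5615], 'opening': 0.085, 'grasp_force': 0.0}
wrist cam [0.568 0.303 0.275]
gear 0.67 [556.1 219.1  95.4  96. ] [223. 162. 342. 272.]
0.66 [284.6, 220.0] [0.55950323 0.22331668 0.027     ]
0.74 [279.9, 215.1] [0.55537563 0.21972226 0.        ]
```

View pics/w8.png

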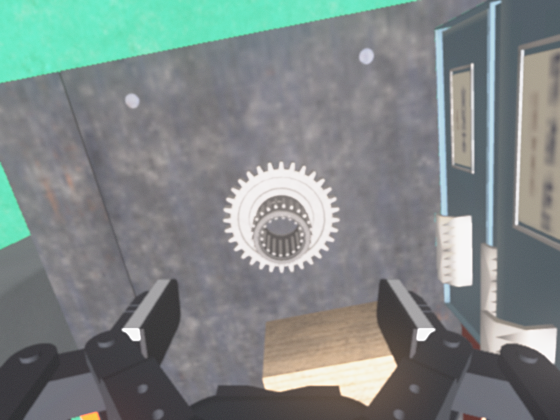

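The gear is at (281,217), well clear of the wood and cabinet. I'll descend round the sleeve and grip.

>>> send_rows(moves=[0.055,-0.34,0,0,0,0,-1,0,0,-0.5,0,0,0,-1,0,0,-1,0,0,0,-1,0,0,-1,0,0,0,-1,0,0,-1,0,0,0,-1,0,0,-0.7,0,0,0,-1,0,0,-0.4,0,0,0,-1,0,0,0,0,0,0,-1])

```text
time: 28.65
ee_pos: [0.5571, 0.2182, 0.0178]
tcp_rot: [180.0, -0.2, 80.0]
wrist_force: [0.0, 0.9, 0.6]
opening: 0.0856
grasp_force: 0.0
```

>>> send_rows(moves=[0,0,0,0,0,0,-0.6,0,0,0,0,0,0,-0.2,0,0,0,0,0,0,0.1,0,0,0,0,0,0,0.4,0,0,0,0,0,0,0.4,0,0,0,0,0,0,0.4,0,0,0,0,0,0,0.4], squeeze=80)

```text
time: 29.52
ee_pos: [0.5576, 0.2186, 0.0195]
tcp_rot: [179.9, -0.2, 80.0]
wrist_force: [-2.6, 0.3, 6.8]
opening: 0.0423
grasp_force: 81.3
```

```bash
python3 - <<'E'
from h import *
st(); look("wrist",dict(gear=.006))
E
```

```text
{'time': 29.525, 'q': [21.3437, 12.5673, -4.8922, 72.3076, 0.1314, 121.3157], 'ee_pos': [0.5576, 0.2186, 0.0195], 'tcp_rot': [179.8694, -0.2333, 80.0286], 'wrist_force': [-2.6253, 0.3424, 6.8034], 'opening': 0.0423, 'grasp_force': 81.3301}
wrist cam [0.57  0.294 0.162]
gear 0.93 [555.7 214.5  97.2 107.7] [183. 173. 376. 369.]
```

>>> send_rows(moves=[0,0,0.2,0,0,0,0.4,0,0,0.5,0,0,0,0.4,0,0,0.9,0,0,0,0.4,0,0,0.9,0,0,0,0.4,0,0,0.9,0,0,0,0.4,0,0,0.8,0,0,0,0.4,0,0,0.3,0,0,0,0.4,0,0,0,0,0,0,0.4])

```text
time: 30.62
ee_pos: [0.5575, 0.2184, 0.131]
tcp_rot: [179.9, -0.2, 80.0]
wrist_force: [0.5, 0.1, -5.3]
opening: 0.0426
grasp_force: 82.2
```

```bash
python3 - <<'E'
from h import *
st(); z=bot.get_obs()["ee_pos"][2]; look("wrist",dict(gear=z-.0195+.006))
s=bot.camera("side"); cv2.imwrite("pics/s9.png",cv2.resize(s["color"][170:290,180:380,::-1],None,fx=4,fy=4,interpolation=2))
E
```

```text
{'time': 30.625, 'q': [21.335, 10.6148, 5.2484, 84.4373, 0.1127, 121.3134], 'ee_pos': [0.5575, 0.2184, 0.131], 'tcp_rot': [179.8909, -0.1983, 80.022], 'wrist_force': [0.5131, 0.1454, -5.3162], 'opening': 0.0426, 'grasp_force': 82.2292}
wrist cam [0.57  0.294 0.273]
gear 0.66 [556.  214.4  97.1 107.7] [185. 175. 378. 369.]
```

View pics/s9.png

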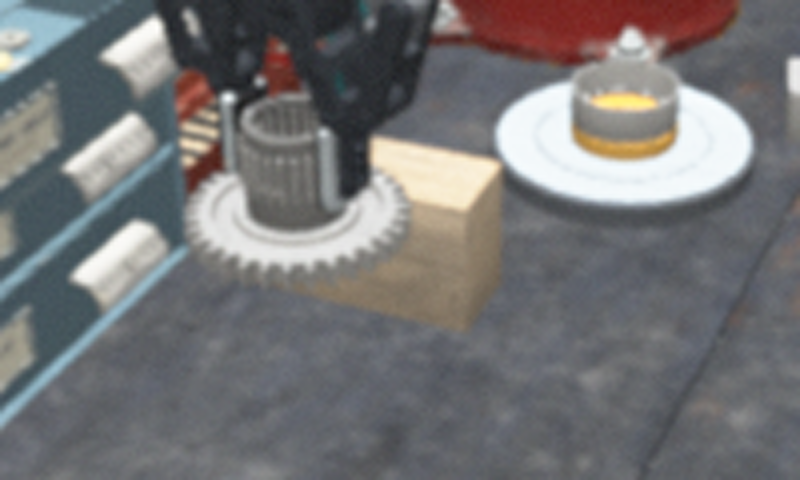

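The gear is held level, hanging above bench height, and the stack looks concentric. Its underside is at 0.11 m against the 0.072 m wood, so I carry it over at this height.

>>> send_rows(moves=[-0.07,-0.4,0.1,0,0,0,0.4,-0.13,-0.8,0.1,0,0,0,0.4,-0.13,-0.9,0,0,0,0,0.4,-0.13,-0.9,0,0,0,0,0.4,-0.13,-0.9,0,0,0,0,0.4,-0.13,-0.9,0,0,0,0,0.4,-0.13,-0.9,0,0,0,0,0.4,-0.13,-0.9,0,0,0,0,0.4])

```text
time: 31.78
ee_pos: [0.5323, 0.0513, 0.1359]
tcp_rot: [179.9, -0.2, 80.0]
wrist_force: [-0.4, -0.1, -6.0]
opening: 0.0426
grasp_force: 82.2
```

>>> send_rows(moves=[-0.13,-0.9,0,0,0,0,0.4,-0.13,-0.9,0,0,0,0,0.4,-0.13,-0.9,0,0,0,0,0.4,-0.13,-0.9,0,0,0,0,0.4,-0.13,-0.8,0,0,0,0,0.4,-0.1,-0.5,0,0,0,0,0.4,0,0,0,0,0,0,0.4,0,0,0,0,0,0,0.4])

```text
time: 32.78
ee_pos: [0.5141, -0.0689, 0.1358]
tcp_rot: [179.9, -0.2, 80.0]
wrist_force: [0.9, -0.2, -5.2]
opening: 0.0424
grasp_force: 82.2
```

```bash
python3 - <<'E'
from h import *
st(); z=bot.get_obs()["ee_pos"][2]; rim("gear",z-.0195+.012,47.5); rim("gear",z-.0195+.012,47.5)
look("wrist",dict(plate=.016))
look("side",{"race":.039,"wood_wall":.036})
E
```

```text
{'time': 32.775, 'q': [-7.7445, -0.2544, -5.8847, 84.2703, 0.1959, 92.2312], 'ee_pos': [0.5141, -0.0689, 0.1358], 'tcp_rot': [179.9083, -0.1996, 80.0247], 'wrist_force': [0.9309, -0.2176, -5.1683], 'opening': 0.0424, 'grasp_force': 82.1915}
gear free [512.39 -75.44  45.97] fixed r [512.03 -73.81] p 0.57
gear free [512.41 -74.75  46.36] fixed r [512.65 -73.67] p 0.59
wrist cam [0.526 0.007 0.278]
plate 0.88 [512.3 -68.4 148.3 148.7] [186. 115. 371. 293.]
side cam [0.242 0.736 0.492]
race 0.78 [514.9 -70.6  67.7 105.8] [321. 187. 348. 203.]
race 0.18 [ 769.4 -245.    70.6  593.6] [260. 124. 284. 198.]
wood_wall 0.61 [598.4  88.  148.1 229.5] [238. 202. 305. 250.]
```

```bash
python3 - <<'E'
from h import *
for i in range(2):
    c=bot.camera("wrist"); z=bot.get_obs()["ee_pos"][2]; t=bot.trace("wrist","gear")[0]
    cs,_=cv2.findContours(t["region"].astype(np.uint8),0,1); h=cv2.convexHull(max(cs,key=len))[:,0]
    e=t["extent"]; 
    for lim in (.45,.55):
        k=h[h[:,1]<e[1]+lim*(e[3]-e[1])]
        for dz in(.003,.006):
            W=np.array([at_z(c,p,z-.0195+dz)[:2] for p in k])*1000
            a=least_squares(lambda a:np.linalg.norm(W-a[:2],axis=1)-a[2],[*W.mean(0),47],loss="soft_l1"); b=least_squares(lambda a:np.linalg.norm(W-a,axis=1)-47.6,W.mean(0))
            print(lim,dz,a.x.round(1),b.x.round(1),np.abs(b.fun).max().round(1),np.round(e))
save(c,"w10")
E
```

```text
0.45 0.003 [513.1 -69.   48.5] [513.3 -67.9] 1.1 [183. 176. 376. 370.]
0.45 0.006 [513.4 -67.6  47.6] [513.4 -67.6] 0.5 [183. 176. 376. 370.]
0.55 0.003 [513.1 -69.5  49. ] [513.5 -67.9] 1.8 [183. 176. 376. 370.]
0.55 0.006 [513.4 -68.1  48. ] [513.5 -67.6] 0.9 [183. 176. 376. 370.]
0.45 0.003 [513.2 -69.3  48.8] [513.6 -67.8] 1.3 [183. 174. 375. 368.]
0.45 0.006 [513.5 -67.8  47.9] [513.6 -67.5] 0.6 [183. 174. 375. 368.]
0.55 0.003 [513.1 -69.7  49.2] [513.4 -67.8] 2.2 [183. 174. 375. 368.]
0.55 0.006 [513.3 -68.3  48.3] [513.5 -67.5] 1.2 [183. 174. 375. 368.]
```

View pics/w10.png

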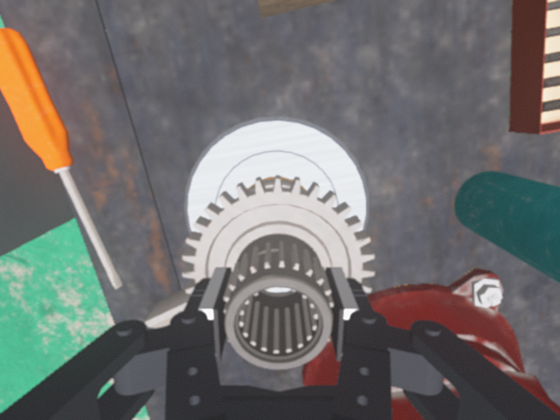

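The view down shows the gear centred over the plate, with the sleeve in the pads at (279,320). I'll apply a 1.2 mm correction and descend to the 10 mm gap.

>>> send_rows(moves=[-0.05,-0.05,0,0,0,0,0.4,0,0,-0.6,0,0,0,0.4,0,0,-0.6,0,0,0,0.4,0,0,-0.4,0,0,0,0.4,0,0,-0.3,0,0,0,0.4,0,0,-0.2,0,0,0,0.4,0,0,-0.1,0,0,0,0.4,0,0,0,0,0,0,0.4])

```text
time: 34.42
ee_pos: [0.513, -0.0704, 0.0809]
tcp_rot: [179.9, -0.2, 80.0]
wrist_force: [-0.3, -0.1, -6.3]
opening: 0.0425
grasp_force: 82.1
```

```bash
python3 - <<'E'
from h import *
st()
for i in range(2):
    c=bot.camera("wrist"); z=bot.get_obs()["ee_pos"][2]; t=bot.trace("wrist","gear")[0]
    cs,_=cv2.findContours(t["region"].astype(np.uint8),0,1); h=cv2.convexHull(max(cs,key=len))[:,0]; e=t["extent"]
    k=h[h[:,1]<e[1]+.5*(e[3]-e[1])]; W=np.array([at_z(c,p,z-.0195+.006)[:2] for p in k])*1000
    print(least_squares(lambda a:np.linalg.norm(W-a,axis=1)-47.6,W.mean(0)).x.round(1))
s=bot.camera("side"); cv2.imwrite("pics/s11.png",cv2.resize(s["color"][140:240,270:410,::-1],None,fx=5,fy=5,interpolation=2))
st()
E
```

```text
{'time': 34.425, 'q': [-7.9201, 0.2265, -11.4788, 78.1909, 0.1834, 92.0601], 'ee_pos': [0.513, -0.0704, 0.0809], 'tcp_rot': [179.9028, -0.187, 80.0201], 'wrist_force': [-0.3056, -0.0573, -6.2676], 'opening': 0.0425, 'grasp_force': 82.1339}
[512.4 -69.1]
[512.5 -69. ]
{'time': 34.675, 'q': [-7.9189, 0.2174, -11.4684, 78.1979, 0.181, 92.0592], 'ee_pos': [0.513, -0.0704, 0.0811], 'tcp_rot': [179.8903, -0.1851, 80.0223], 'wrist_force': [0.3641, 0.2097, -5.9395], 'opening': 0.0428, 'grasp_force': 82.1342}
```

View pics/s11.png

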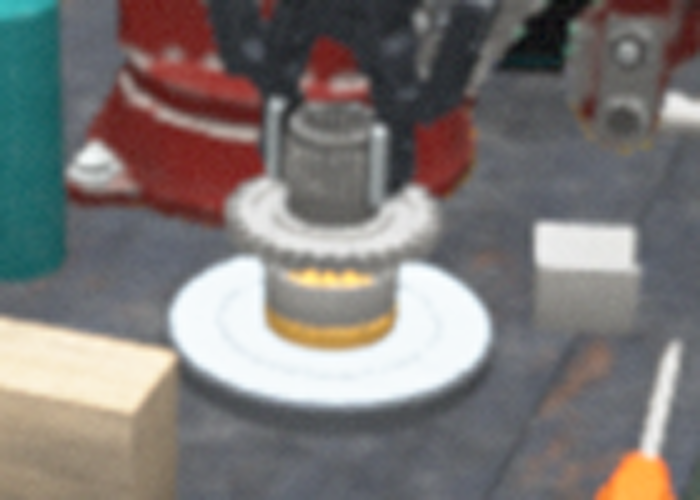

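The gear is level and centred (512.4, -69.1) over the stack with a gap of about 11.5 mm. I'll trim it by 1.2 mm and hand in.

>>> send_rows(moves=[0,0,-0.05,0,0,0,0.4,0,0,0,0,0,0,0.4,0,0,0,0,0,0,0.4,0,0,0,0,0,0,0.4])

```text
time: 35.17
ee_pos: [0.5129, -0.0704, 0.0795]
tcp_rot: [179.9, -0.2, 80.0]
wrist_force: [-0.9, -0.7, -4.6]
opening: 0.0425
grasp_force: 82.2
```

```bash
python3 - <<'E'
from h import *
st(); print(bot.job_done())
E
```

```text
{'time': 35.175, 'q': [-7.9177, 0.2542, -11.602, 78.0522, 0.1816, 92.0589], 'ee_pos': [0.5129, -0.0704, 0.0795], 'tcp_rot': [179.9149, -0.1848, 80.0237], 'wrist_force': [-0.8873, -0.6601, -4.5941], 'opening': 0.0425, 'grasp_force': 82.1562}
the job is handed in; nothing more can be done
None
```

Job handed in at 35 s, no verdict returned: washer and bearing ring are stacked and centred on the plate to within about 1 mm, and the gear is held level above them with a gap of about 10 mm (by arm height and camera fits).

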